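# Press a mould of halva with the take-off crank

### The job

Set this mould of halva to press: take the loose crank from the tray, fit it fully home on the square at the top of the press screw and wind it clockwise until the plate bears on the mould's white board, then on for about a quarter turn more, so that its spring loads the board with about 50 N. Feel for the load, do not force the crank on and do not crush the halva. Then lift the crank straight off, leave the press under load, and lay the crank flat back in the tray without disturbing the mould, the scraper or the tubs.

Things in the scene. Friction and masses are not known exactly. Their poses are not given: they have to be found in the camera images.
- press: small bench screw press, bolted down: grey base plate 170 x 230 x 20, two 20 mm steel columns 88 either side (its y), grey yoke on top, 50 x 215, top face 213 above the table. Origin: centre of the base's underside, on the screw axis; z up. It may stand left or right
- spindle_seat (a point): driving end of the upright press screw: centre of the flat top of a round collar (52 diameter, 228 above the table) on which a fitted crank rests. From it rises a square, 18 x 18 and 20 high, then a round nose 10 high, tapering from 18 to 10 diameter. x and y are square to the square's faces and turn with it; any start angle. The screw keeps this height
- spindle (a joint): angle of the press screw, rad, growing clockwise as seen from above, which winds the head down 24 mm a turn. Running free it needs about 0.4 N m (5 N at the crank's grip); a load on the plate adds 0.0038 N m per N, that is about 1 N at the grip for each 21 N. It stays where it is left. Range 0 to 13
- press_head: aluminium crosshead, 150 wide, that the screw moves along the columns; below it a dark spring barrel, and hung in that on a rod a steel press plate 80 x 80 x 10. Origin: centre of the crosshead's underside; the unloaded plate's lower face is 52 below it. Spring: 12 N preload, then 6 N per mm, 16 mm at most; a quarter turn past first touch gives about 50 N
- mould: loose steel mould, 110 x 110 x 54 high, full of halva, standing on the press base under the plate. Origin: centre of its underside. A white follower board 98 x 98 lies in its mouth and stands 6 to 26 proud of the rim: how much depends on the filling and is not measured
- crank_hub (a point): loose dark steel crank lying socket down in the tray. Point: middle of its hub, a block 32 x 32 x 38 high, 19 above the flat underside. A 19.5 x 19.5 square hole runs down through the hub, parallel to its faces. x points along the arm to the grip, z up. Arm: flat bar 6 thick, 18 wide, flush with the underside, ending 91 from the hub's axis. About 0.3 kg
- crank_knob (a point): the crank's upright wooden grip, 23 diameter, from 10 to 56 above the crank's underside, 80 from the hub's axis; it spins freely on its pin. This point: its middle, 33 above the underside, on its axis
- tray: shallow aluminium tool tray 230 (x) x 190 (y) x 14 high, walls and floor 3 thick, fixed to the table. Origin: centre of its underside. The crank lies on its floor on the -y side, its arm roughly along the tray's x
- scraper: scraper lying in the tray, 145 long and 36 wide at the blade, 12 thick, along the tray's x on its +y side. Leave alone. Origin: underside, about the middle
- tub_a: halva tub with lid, 104 diameter, 74 high, standing beyond the tray. Leave alone. Origin: centre of its underside
- tub_b: like tub_a, standing beyond the press. Leave alone
Not all that is in view belongs to the job. Of the things like the part that bears crank_hub, leave any that is turquoise or yellow; of the rest the larger one is meant.

How it is judged:
By the outcome, as a careful person would: the job done as asked, in the order asked, and still so for the second after the job is handed in, with the robot touching nothing.
It also fails if it takes over 72 s, if anything falls off the work surface, if the arm or the gripper's body presses on something with over 40 N, if the wrist force passes 120 N, or if a joint passes its speed limit or range.

### The arm

A 7-joint arm with a two-finger parallel gripper is mounted at the origin on the work surface. World frame = base frame: x ahead of the robot, y to its left, z up, the work surface at z = 0. Lengths are in m, angles in rad, forces in N, time in s.
With the tool pointing down it reaches from about 0.35 to 0.9 m from the base axis. Payload 8.1 kg.
Tool frame: the origin (TCP) lies between the finger pads; the fingertips stand ahead of it and the grasp point (between the pads) is the TCP (arm.nose_length is the z of the fingertips in the tool frame, in m); z points along the fingers, y is the line along which they close (so a half turn about z gives the same grasp; the last joint's range is limited). The gripper opens to 92 mm and grips with 3 to 60 N. Pads are 19 mm wide; open, the fingers measure 130 mm over their backs; the gripper's body (75 mm by 190 mm) begins 47 mm behind the grasp point.
Start: joints at [1.039, 0.434, 0.025, 1.573, -0.012, 1.134, -0.075], TCP at [0.26, -0.568, 0.246] pointing down, gripper open.
Joint ranges: [-2.62, 2.62], [-0.44, 2.09], [-1.27, 1.32], [0.08, 2.57], [-1.32, 4.46], [0.12, 2], [-2.74, 2.74]. Speed limits (rad/s): [2.22, 2.22, 3.01, 3.01, 3.14, 3.14, 3.14].

### API

Orientations are given as a rotation vector (axis times angle).
In Python, from cell import sensors, optics, arm gives the robot as it stands.
- The arm moves only by the tool arm_command, never from a script. Its argument "deltas" is one flat list of numbers, 7 for each row, row after row: the turn, a rotation vector about the world's x, y, z as a fraction of full scale, then the shift along the world's x, y, z as a fraction of full scale, then the finger opening in mm, from 0 to 91.8. In form: [wx, wy, wz, dx, dy, dz, fingers, wx, wy, wz, dx, dy, dz, fingers, ...]. A call has 1 to 20 rows; each row is the pose to reach, as a shift and turn from the pose commanded when the call began; what a row does not reach only later rows make up. Full scale, the value 1, is 1 m for a shift and 90 degrees for a turn. A row lasts 1/10 s, in which the tool goes at most 50 mm and 8.59 degrees, less where a joint would pass 70% of its speed; a pose out of reach is approached as far as the arm can. A call with a number of a shift or a turn outside -1 to 1 is refused whole. A call with a gripper value outside its range is refused whole. The fingers move at their own pace and stop on an object; "force" is the grip in N (left out, the last holds). Time passes only in rows, so rows that repeat a pose let the fingers close. It gives the time, the measured TCP pose, the force, the opening and the grip force at its end, in the units of the state.
- sensors.observe(): the state, without advancing time (a new reading comes with each control period).
- optics.get_image(name): name is "scene" or "top" or "wrist"; returns the picture (384x512x3 uint8, blue, green, red); there is no depth.
- optics.calibration(name): a dict with "camera_matrix" (3x3 intrinsics, pixels), "rvec" (rotation vector, rad) and "tvec" (3), from world to camera coordinates, as OpenCV has them. Camera axes: x right, y down, z forward; pixel columns grow to the right and rows downward; lengths in m; the calibration is good to about 2 mm. A picture is of the moment at which its call begins: read the wrist's pose just before it. calibration takes no time and is no camera call; for the wrist camera it gives the pose at the moment of the call.
- arm.sign_off(): hands the job in; it is judged then, once.
The state is a dict: "clock": time; "joints": joint angles; "dq": joint speeds; "joint_efforts": joint torques, N m; "position": TCP position; "ee_rot": TCP orientation; "force": force on the tool from outside, world axes, zero at the start; "ft_torque": the same for the moment, N m; "width": opening from 0.0 (shut) to 1.0 (fully open); "gripper_force": force on a finger pad.
Only numpy, scipy, OpenCV 4.12 (cv2) and the standard library are available. Lean on these libraries where they do the work, as an engineer would, in place of code of your own. Each camera call takes 0.05 s, during which the arm holds its last target. There are 200 camera calls.

## Working session

There is one attempt and no reset: what is moved stays moved. The work goes in short steps, Python scripts to look and compute and a tool call to move; the robot and the scene stay as the last step left them, time stands still between calls to the robot, and variables do not carry over. Pictures are saved under pics/ and viewed, at most 10 in all, crops included, and the job is handed in when it is done.

Besides the shell and the picture viewer there is one more tool, called after "Request:" in YAML: its name, and indented under it one key for each argument. arm_command: Moves the arm, as the interface text tells. Its arguments: {"type":"object","properties":{"deltas":{"type":"array","items":{"type":"number"}},"force":{"type":"number"}},"required":["deltas"]}

```bash
ls; mkdir -p pics; python3 - <<'E'
from cell import sensors,optics,arm
import cv2,numpy as np
print(sensors.observe(), arm.nose_length)
ims=[optics.get_image(n) for n in("scene","top")]
for n,i in zip(("scene","top"),ims): cv2.imwrite(f"pics/{n}0.png",i)
for n in("scene","top","wrist"):
  c=optics.calibration(n); print(n,c)
E
```

```text
pics
{'clock': 0.0, 'joints': array([ 1.03939728,  0.43522486,  0.0249904 ,  1.57413659, -0.01155556,
        1.13397371, -0.07510576]), 'dq': array([ 8.05734921e-04,  6.93470302e-04, -5.22397903e-04, -6.29626747e-04,
       -5.35148127e-05, -1.28102400e-03, -1.13123563e-03]), 'joint_efforts': array([ 4.50104599e-04, -6.67853880e+01,  9.85116474e-01, -3.14470375e+01,
       -6.04697247e-02,  4.26359545e-02,  1.50686756e-04]), 'position': array([ 0.25958363, -0.56800031,  0.24492872]), 'ee_rot': array([-3.06821273e+00, -6.67974380e-01,  8.25253030e-04]), 'force': array([ 0.34160786, -0.19871002, -0.63484432]), 'ft_torque': array([-0.04667011, -0.03428515, -0.00776266]), 'gripper_force': 0.0, 'width': 0.9977520984597815} 0.019
scene {'camera_matrix': array([[367.81889967,   0.        , 254.564765  ],
       [  0.        , 367.81889967, 193.79106153],
       [  0.        ,   0.        ,   1.        ]]), 'rvec': array([ 1.16559964,  2.142753  , -1.1121599 ]), 'tvec': array([ 0.26340604, -0.1493835 ,  1.39957361])}
top {'camera_matrix': array([[489.15234656,   0.        , 253.1984699 ],
       [  0.        , 489.15234656, 186.46000573],
       [  0.        ,   0.        ,   1.        ]]), 'rvec': array([ 2.11624927, -2.10404703,  0.21179047]), 'tvec': array([0.04403969, 0.58379222, 1.0924927 ])}
wrist {'camera_matrix': array([[278.41004878,   0.        , 247.88802627],
       [  0.        , 278.41004878, 190.54745878],
       [  0.        ,   0.        ,   1.        ]]), 'rvec': array([-2.42252531,  1.5563642 ,  0.23735934]), 'tvec': array([-0.62424691, -0.03608203,  0.39183768])}
```

View pics/scene0.png

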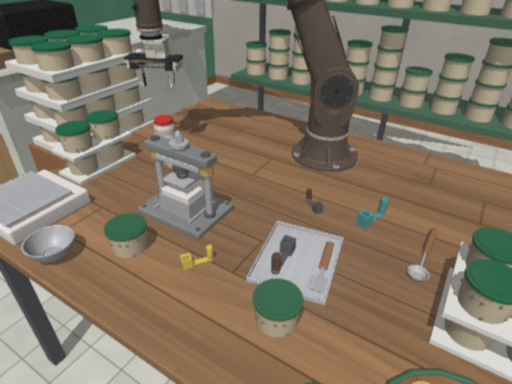

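View pics/top0.png

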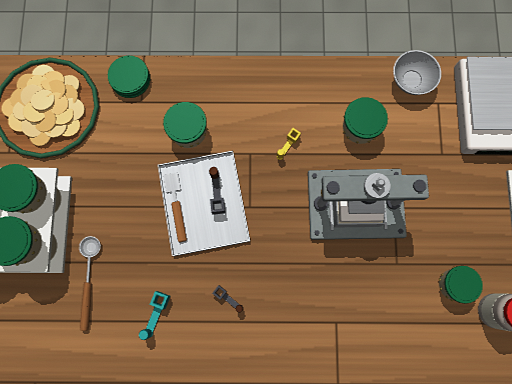

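The scene picture shows the press at (185,185) and the tray at (295,260). In the top picture the crank's hub is at (218,206), its knob at (214,172), and the press collar at (378,185). I'll get rough positions first.

```bash
cat > h.py <<'E'
import numpy as np,cv2
from cell import sensors,optics,arm
def ray(c,uv):
    K,R,t=c["camera_matrix"],cv2.Rodrigues(np.array(c["rvec"]))[0],np.array(c["tvec"]).ravel()
    d=R.T@np.linalg.solve(K,np.array([uv[0],uv[1],1.])); return -R.T@t,d
def onplane(c,uv,z):
    o,d=ray(c,uv); return o+d*(z-o[2])/d[2]
def proj(c,P):
    return cv2.projectPoints(np.array(P,float).reshape(-1,3),c["rvec"],np.array(c["tvec"]),c["camera_matrix"],None)[0].reshape(-1,2)
def shot(name,f=None):
    c=optics.calibration(name); im=optics.get_image(name)
    if f: cv2.imwrite(f"pics/{f}.png",im)
    return c,im
E
python3 - <<'E'
from h import *
c=optics.calibration("top"); im=cv2.imread("pics/top0.png")
for n,uv,z in[("hub",(218,206),.041),("knob",(214,172),.059),("collar",(378,185),.228),("nose",(378,183),.255),("tubA",(185,122),.074),("tubB",(366,118),.074)]+[("tray",p,.014) for p in((159,166),(233,152),(249,242),(174,256))]+[("base",p,.02) for p in((309,170),(404,170),(407,240),(310,240))]+[("yoke",p,.213)for p in((321,178),(427,177),(428,198),(321,200))]: print(n,onplane(c,uv,z).round(4))
a=cv2.resize(im[140:270,150:260],None,fx=4,fy=4,interpolation=cv2.INTER_CUBIC)
b=cv2.resize(im[160:225,335:425],None,fx=4,fy=4,interpolation=cv2.INTER_CUBIC)
o=np.zeros((520,800,3),np.uint8);o[:,:440]=a;o[:260,440:800]=b
cv2.imwrite("pics/crop.png",o)
E
```

```text
hub [0.5397 0.131  0.041 ]
knob [0.6185 0.1408 0.059 ]
collar [ 0.5528 -0.204   0.228 ]
nose [ 0.551  -0.1973  0.255 ]
tubA [0.7377 0.2118 0.074 ]
tubB [ 0.7497 -0.2219  0.074 ]
tray [0.6438 0.2815 0.014 ]
tray [0.6807 0.0986 0.014 ]
tray [0.4572 0.0569 0.014 ]
tray [0.4228 0.2356 0.014 ]
base [ 0.634  -0.0892  0.02  ]
base [ 0.6352 -0.3222  0.02  ]
base [ 0.4636 -0.3196  0.02  ]
base [ 0.4622 -0.0886  0.02  ]
yoke [ 0.57   -0.0921  0.213 ]
yoke [ 0.5732 -0.3085  0.213 ]
yoke [ 0.5296 -0.3077  0.213 ]
yoke [ 0.5243 -0.0911  0.213 ]
```

View pics/crop.png

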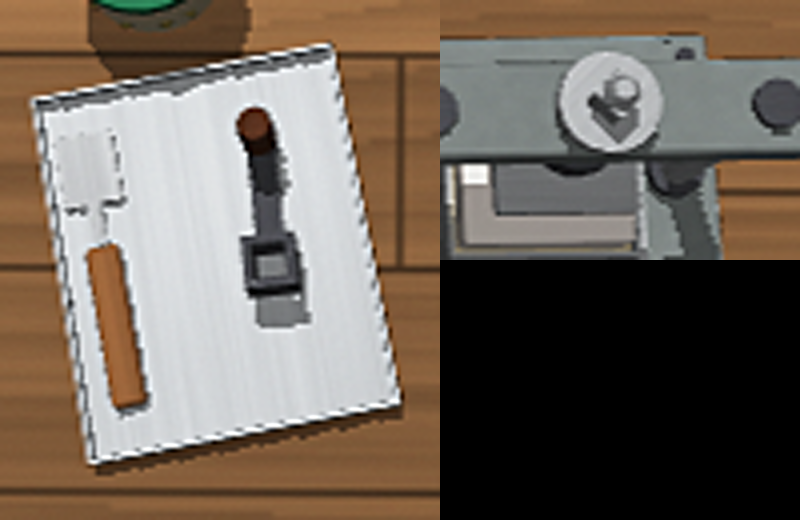

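The crop shows the crank in the tray: hub at (270,262), knob at (255,125). It also shows the collar with the rotated square at (610,105). Next I'll work out the wrist camera's offset so I can look closer.

```bash
python3 - <<'E'
from h import *
s=sensors.observe();c=optics.calibration("wrist")
R=cv2.Rodrigues(s["ee_rot"])[0];Rc=cv2.Rodrigues(c["rvec"])[0]
o=-Rc.T@c["tvec"]; print("cam in tool",R.T@(o-s["position"])); print("cam axes in tool\n",(R.T@Rc.T).round(3)); print(R.round(3),o)
E
```

```text
cam in tool [ 8.16022627e-02 -1.08012002e-04 -1.39231785e-01]
cam axes in tool
 [[-0.    -0.955 -0.296]
 [ 1.    -0.     0.   ]
 [-0.    -0.296  0.955]]
[[ 0.91   0.416 -0.001]
 [ 0.416 -0.91   0.001]
 [-0.    -0.001 -1.   ]] [ 0.33390659 -0.53420291  0.38426101]
```

Request:
arm_command:
  deltas: [0,0,0,0,0,0.08,91,-0.1,0,0,0,0,0.115,91,0,0,-0.195,0.292,0.368,0.115,91,0,0,-0.195,0.292,0.368,0.115,91,0,0,-0.195,0.292,0.368,0.115,91,0,0,-0.195,0.292,0.368,0.115,91,0,0,-0.195,0.292,0.368,0.115,91,0,0,-0.195,0.292,0.368,0.115,91,0,0,-0.195,0.292,0.368,0.115,91,0,0,-0.195,0.292,0.368,0.115,91,0,0,-0.195,0.292,0.368,0.115,91,0,0,-0.195,0.292,0.368,0.115,91,0,0,-0.195,0.292,0.368,0.115,91,0,0,-0.195,0.292,0.368,0.115,91]

```text
clock: 1.5
position: [0.5516, -0.2006, 0.3602]
ee_rot: [3.136, 0.193, -0.002]
force: [-0.4, -1.2, 0.1]
width: 0.991
gripper_force: 0.0
```

```bash
python3 - <<'E'
from h import *
s=sensors.observe();print(s["position"],s["ee_rot"],s["joints"].round(3),s["force"])
c,im=shot("wrist","w1"); np.savez("w1.npz",**c)
print(proj(c,[[.551,-.2,.228],[.551,-.2,.258]]))
cv2.imwrite("pics/w1b.png",cv2.resize(im,(768,576),interpolation=cv2.INTER_CUBIC))
E
```

```text
[ 0.55156285 -0.20057125  0.36020214] [ 3.13553444e+00  1.93026048e-01 -1.99045033e-03] [ 0.348  0.311 -0.125  1.476  0.04   1.358 -1.227] [-0.43679512 -1.2074894   0.08753113]
[[247.61361945 188.34000313]
 [247.59192665 197.84062261]]
```

View pics/w1b.png

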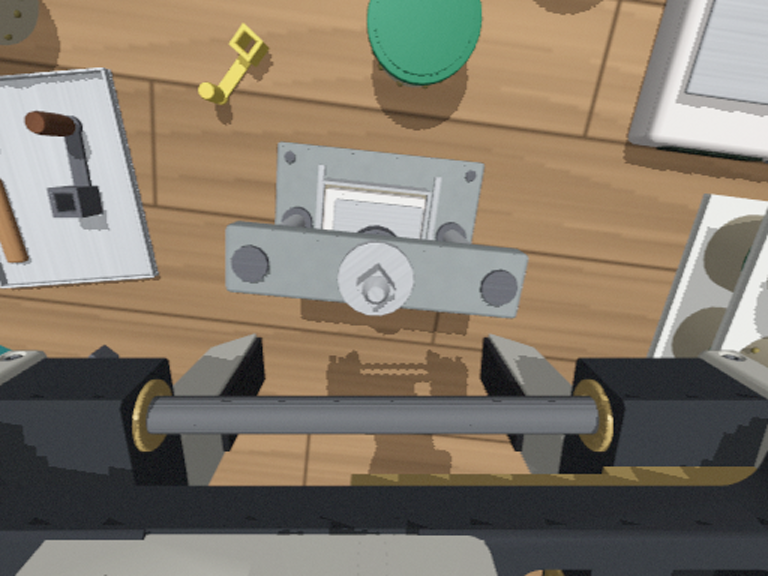

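```bash
python3 - <<'E'
import cv2
im=cv2.imread("pics/w1.png")[155:215,220:280]
cv2.imwrite("pics/w1c.png",cv2.resize(im,(600,600),interpolation=cv2.INTER_CUBIC))
E
```

```text
(no output)
```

View pics/w1c.png

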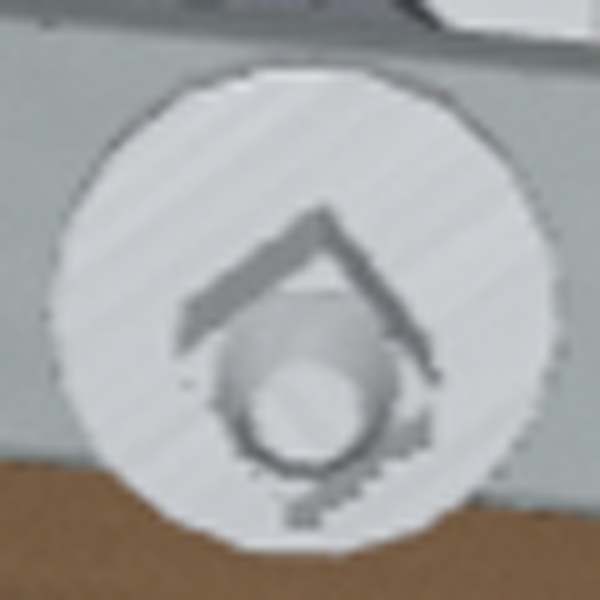

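The crop shows the collar ellipse centred at about (304,309). The square's top-face corners are at about (320,245), (178,355) and (440,385).

```bash
python3 - <<'E'
from h import *
c=dict(np.load("w1.npz")); P=lambda u,v,z:onplane(c,(220+u/10-.45,155+v/10-.45),z)
A,L,Rr=P(320,245,.248),P(178,355,.248),P(440,385,.248)
a,l,r=P(322,203,.228),P(183,308,.228),P(437,345,.228)
ang=lambda d:np.degrees(np.arctan2(d[1],d[0]))
for d in(L-A,Rr-A,l-a,r-a,L-Rr): print(np.linalg.norm(d).round(4),ang(d).round(1))
print("centre",(L+Rr)/2,"collar",P(304.5,309,.228),"nose",P(306,412,.258))
# crank in this view
for n,uv,z in(("hubtop",(76/1.5*1,202/1.5),.041),):pass
# crank dark mask in the top view
ct=optics.calibration("top");im=cv2.imread("pics/top0.png")
roi=np.zeros(im.shape[:2],np.uint8);roi[195:218,208:230]=1
m=((im.max(2)<75)&(roi>0)).astype(np.uint8)
n,lab,st,cen=cv2.connectedComponentsWithStats(m);print(st,cen)
E
```

```text
0.0172 135.8
0.0179 -133.2
0.0178 135.0
0.019 -134.6
0.025 90.2
centre [ 0.55419218 -0.20234708  0.248     ] collar [ 0.55433881 -0.20202969  0.228     ] nose [ 0.55328738 -0.20207253  0.258     ]
[[     0      0    512    384 196489]
 [   211    195     13     15     67]
 [   212    202     14     13     51]
 [   218    209      1      1      1]] [[255.52320995 191.49127941]
 [215.04477612 202.55223881]
 [219.96078431 210.23529412]
 [218.         209.        ]]
```

Request:
arm_command:
  deltas: [0,0,0,-0.012,0.332,0,55,0,0,0,-0.012,0.332,0,55,0,0,0,-0.012,0.332,0,55,0,0,0,-0.012,0.332,-0.05,55,0,0,0,-0.012,0.332,-0.1,55,0,0,0,-0.012,0.332,-0.15,55,0,0,0,-0.012,0.332,-0.18,55,0,0,0,-0.012,0.332,-0.18,55,0,0,0,-0.012,0.332,-0.18,55,0,0,0,-0.012,0.332,-0.18,55]

```text
clock: 2.55
position: [0.5381, 0.131, 0.1782]
ee_rot: [3.135, 0.193, -0.008]
force: [-0.4, -0.5, 0.6]
width: 0.601
gripper_force: 0.0
```

```bash
python3 - <<'E'
from h import *
s=sensors.observe();print(s["position"],s["ee_rot"],s["joints"].round(3),s["force"])
c,im=shot("wrist","w2"); np.savez("w2.npz",**c)
print(proj(c,[[.54,.131,.041],[.6185,.141,.059]]))
cv2.imwrite("pics/w2b.png",cv2.resize(im[:300],(800,469),interpolation=cv2.INTER_CUBIC))
E
```

```text
[0.53810903 0.13099783 0.17824774] [ 3.1345678   0.19274836 -0.00766183] [-0.126  0.41  -0.282  1.811  0.136  0.945 -1.914] [-0.43894949 -0.49527621  0.60101456]
[[248.31410131 184.23850504]
 [248.04020522 104.07041452]]
```

View pics/w2b.png

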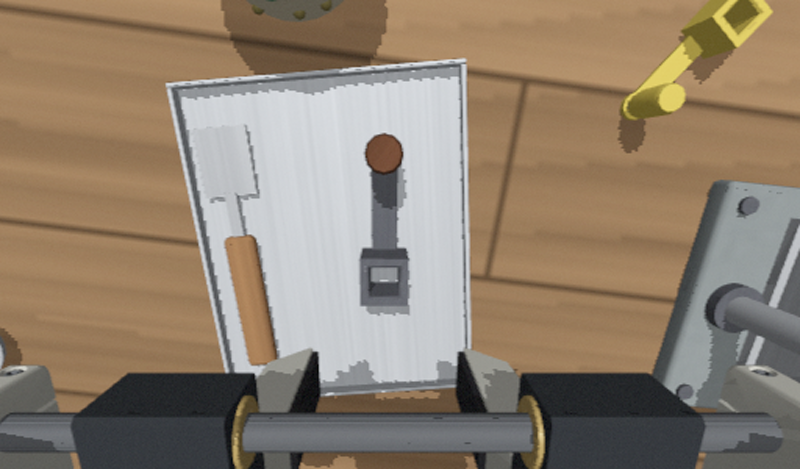

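The wrist picture shows the hub's top face centred at about (384,284), the knob top at (384,154) and the scraper clear at (245,240).

```bash
python3 - <<'E'
from h import *
c=dict(np.load("w2.npz")); s=sensors.observe()
P=lambda u,v,z:onplane(c,(u*.64-.2,v*.64-.2),z)
h=np.mean([P(361,262,.041),P(408,262,.041),P(408,305,.041),P(360,305,.041)],0);k=P(384,154,.059)
print(h,k,np.linalg.norm(k-h),np.degrees(np.arctan2(*(k-h)[1::-1])))
e=P(408,305,.041)-P(360,305,.041);print(np.degrees(np.arctan2(e[1],e[0]))+90)
R=cv2.Rodrigues(s["ee_rot"])[0];print("tool x yaw",np.degrees(np.arctan2(R[1,0],R[0,0])),R[:,2])
print([P(u,v,.014) for u,v in((167,85),(466,60),(468,383))])
E
```

```text
[0.54263719 0.1340183  0.041     ] [0.62299644 0.14375425 0.059     ] 0.08292405219323566 6.908021195583883
7.00627543121206
tool x yaw 6.960399421563484 [-0.00193257 -0.00125753 -0.99999734]
[array([0.64792785, 0.28532382, 0.014     ]), array([0.68503907, 0.10009314, 0.014     ]), array([0.46348305, 0.05892677, 0.014     ])]
```

Request:
arm_command:
  deltas: [0,0,0,0.004,0.003,-0.05,55,0,0,0,0.004,0.003,-0.1,55,0,0,0,0.004,0.003,-0.14,55,0,0,0,0.004,0.003,-0.154,55,0,0,0,0.004,0.003,-0.154,55,0,0,0,0.004,0.003,-0.154,20,0,0,0,0.004,0.003,-0.154,20,0,0,0,0.004,0.003,-0.154,20,0,0,0,0.004,0.003,-0.154,20]
  force: 30

```text
clock: 3.5
position: [0.5449, 0.1347, 0.0284]
ee_rot: [-3.135, -0.192, -0.004]
force: [-1.5, -0.8, 9.6]
width: 0.348
gripper_force: 30.0
```

Request:
arm_command:
  deltas: [0,0,0,0,0,0.03,20,0,0,0,0,0,0.08,20,0,0,0,0,0,0.13,20,0,0,0.09,0,-0.01,0.18,20,0,0,0.18,0,-0.03,0.23,20,0,0,0.27,0.01,-0.06,0.28,20,0,0,0.36,0.01,-0.11,0.285,20,0,0,0.429,0.01,-0.16,0.285,20,0,0,0.429,0.01,-0.21,0.285,20,0,0,0.429,0.01,-0.26,0.285,20,0,0,0.429,0.01,-0.3,0.285,20,0,0,0.429,0.01,-0.335,0.285,20,0,0,0.429,0.01,-0.335,0.285,20,0,0,0.429,0.01,-0.335,0.285,20,0,0,0.429,0.01,-0.335,0.285,20]

```text
clock: 5.0
position: [0.5538, -0.1988, 0.3118]
ee_rot: [-2.894, -1.22, -0.0]
force: [0.7, 0.1, -4.1]
width: 0.344
gripper_force: 30.0
```

```bash
python3 - <<'E'
from h import *
s=sensors.observe();print(s)
R=cv2.Rodrigues(s["ee_rot"])[0];print("tool x yaw",np.degrees(np.arctan2(R[1,0],R[0,0])),R[:,2])
c,im=shot("wrist","w3"); np.savez("w3.npz",**c)
cv2.imwrite("pics/w3b.png",cv2.resize(im[60:300,130:380],(750,720*1)[:2],interpolation=cv2.INTER_CUBIC)[:600])
E
```

```text
{'clock': 5.0, 'joints': array([ 0.47457281,  0.35224107, -0.30544742,  1.54548264,  0.10827921,
        1.26092871, -0.61893669]), 'dq': array([-0.0143234 , -0.00565323, -0.00683195, -0.000113  ,  0.00288571,
       -0.00069052,  0.00334381]), 'joint_efforts': array([ 1.56708017e+00, -6.22078872e+01, -2.29074307e+00, -3.43272579e+01,
        4.85180912e-02, -3.42986814e-02,  6.90711255e-03]), 'position': array([ 0.55380477, -0.19877195,  0.31181529]), 'ee_rot': array([-2.89392190e+00, -1.22044972e+00, -3.59583551e-04]), 'force': array([ 0.65428958,  0.09191121, -4.12808938]), 'ft_torque': array([0.00433966, 0.0012847 , 0.04317946]), 'gripper_force': 29.983898900536587, 'width': 0.3443216079836062}
tool x yaw 45.73308018597169 [-1.18248679e-04  8.69654351e-04 -9.99999615e-01]
```

View pics/w3b.png

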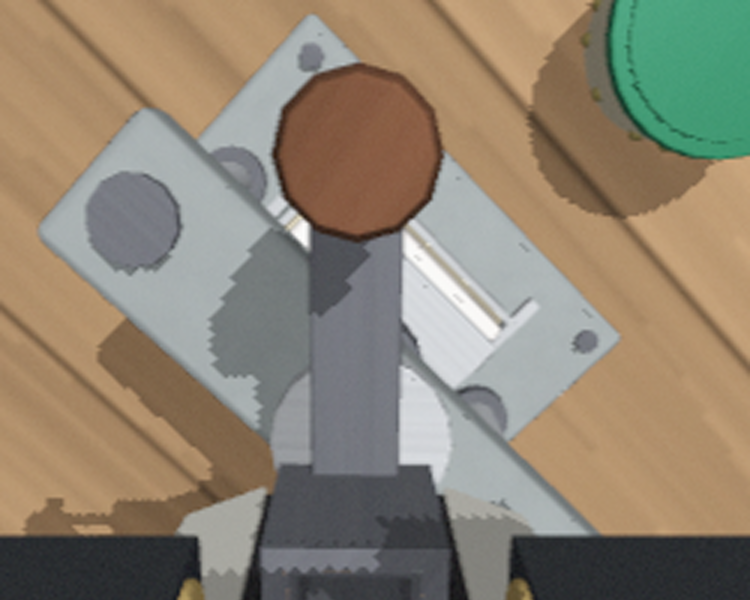

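The picture shows the crank held squarely, with the knob top at (357,152), the hub in the jaws at (355,560) and the collar behind it at about (361,440).

```bash
python3 - <<'E'
from h import *
c=dict(np.load("w3.npz")); s=sensors.observe()
P=lambda u,v,z:onplane(c,(130+u/3-.33,60+v/3-.33),z)
zu=s["position"][2]-.0254
y=np.radians(45.7);x=np.array([np.cos(y),np.sin(y)])
k=P(357,152,zu+.056)[:2];print("knob",k,"hub",k-.08*x)
f=(P(267,548,zu+.038)+P(443,548,zu+.038))[:2]/2; print("hub by front edge",f-.016*x)
print("tcp",s["position"],"collar mid",(P(270,440,.228)+P(452,440,.228))/2)
# collar ellipse predicted outline for centre .554,-.202
t=np.linspace(0,2*np.pi,200);q=proj(c,np.c_[.554+.026*np.cos(t),-.202+.026*np.sin(t),0*t+.228]);u=(q-[130,60])*3
print(u.min(0),u.max(0))
E
```

```text
knob [ 0.60963124 -0.14241988] hub [ 0.55375801 -0.1996753 ]
hub by front edge [ 0.55328866 -0.19985019]
tcp [ 0.5539334  -0.19856272  0.31189531] collar mid [ 0.55409221 -0.20151318  0.228     ]
[269.63312666 351.8847021 ] [452.31251858 523.31098307]
```

Request:
arm_command:
  deltas: [0,0,0,0.0005,-0.0022,0,20,0,0,0,0.0005,-0.0022,-0.015,20,0,0,0,0.0005,-0.0022,-0.025,20,0,0,0,0.0005,-0.0022,-0.035,20,0,0,0,0.0005,-0.0022,-0.035,20]

```text
clock: 5.55
position: [0.5536, -0.2021, 0.2751]
ee_rot: [-2.894, -1.218, 0.003]
force: [0.8, 0.1, -3.2]
width: 0.349
gripper_force: 30.0
```

Request:
arm_command:
  deltas: [0,0,0,0,0,-0.004,20,0,0,0,0,0,-0.008,20,0,0,0,0,0,-0.008,20]

```text
clock: 5.85
position: [0.5541, -0.202, 0.2683]
ee_rot: [-2.895, -1.218, 0.001]
force: [-1.7, 2.9, -5.1]
width: 0.345
gripper_force: 30.0
```

Request:
arm_command:
  deltas: [0,0,0,0,0,-0.004,20,0,0,0,0,0,-0.008,20,0,0,0,0,0,-0.011,20,0,0,0,0,0,-0.014,20,0,0,0,0,0,-0.016,20,0,0,0,0,0,-0.016,20]

```text
clock: 6.45
position: [0.554, -0.2021, 0.2534]
ee_rot: [-2.895, -1.218, 0.0]
force: [-6.6, 4.1, 3.4]
width: 0.349
gripper_force: 30.0
```

Request:
arm_command:
  deltas: [0,0,0,0,0,0.001,55,0,0,0,0,0,0.001,55,0,0,0,0,0,0.001,55,0,0,0,0,0,0.05,55,0,0,0,0,0,0.07,55,0,0,0,0.02,0.02,0.07,55,0,0,0,0.056,0.057,0.07,55,0,0,0,0.056,0.057,0.07,55,0,0,0,0.056,0.057,0.03,55,0,0,0,0.056,0.057,0.01,55,0,0,0,0.056,0.057,0.01,55]

```text
clock: 7.55
position: [0.6088, -0.1456, 0.2596]
ee_rot: [-2.893, -1.217, 0.007]
force: [0.1, 0.3, -0.2]
width: 0.601
gripper_force: 0.0
```

Request:
arm_command:
  deltas: [0,0,0,0,0,0,15,0,0,0,0,0,0,15,0,0,0,0,0,0,15,0,0,0,0,0,0,15]
  force: 25

```text
clock: 7.95
position: [0.6108, -0.1457, 0.2638]
ee_rot: [2.895, 1.217, 0.002]
force: [0.2, 0.2, -0.7]
width: 0.3
gripper_force: 0.0
```

```bash
python3 - <<'E'
from h import *
s=sensors.observe();print(s["position"],s["force"],s["ft_torque"],s["width"])
c=optics.calibration("scene");print("seat px",proj(c,[[.554,-.202,z] for z in(.02,.074,.1,.228)]))
a=shot("scene","s2")[1]
cv2.imwrite("pics/s2c.png",cv2.resize(a[120:235,130:240],(660,690)[0:2],interpolation=cv2.INTER_CUBIC)[:600])
E
```

```text
[ 0.61080977 -0.14572229  0.26384364] [ 0.21719058  0.20940697 -0.71165795] [-0.00150917 -0.05771553  0.01729212] 0.300080248216395
seat px [[185.59298374 205.01717778]
 [183.84236024 189.92835295]
 [182.96269498 182.34641706]
 [178.24105023 141.65001912]]
```

View pics/s2c.png

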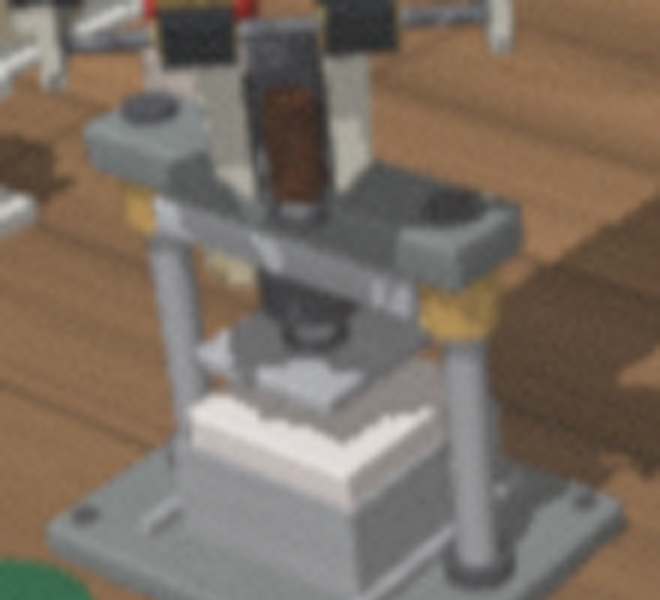

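The scene crop shows the crank seated with the gripper on its knob. The plate's lower near corner is at (330,410), the board's top near corner at (350,470) and the rim at about (350,505).

```bash
python3 - <<'E'
from h import *
c=optics.calibration("scene")
def zat(x,y,row):
    z=np.linspace(0,.25,2501);q=proj(c,np.c_[0*z+x,0*z+y,z]);i=np.abs(q[:,1]-row).argmin();return z[i],q[i]
print("plate low",zat(.594,-.162,120+410/6),"plate top",zat(.594,-.162,120+383/6))
print("board top",zat(.603,-.153,120+470/6),"rim",zat(.609,-.147,120+510/6))
E
```

```text
plate low (np.float64(0.1168), array([183.62458864, 188.32197143])) plate top (np.float64(0.1312), array([183.10425156, 183.83938817]))
board top (np.float64(0.0926), array([184.78024773, 198.3424209 ])) rim (np.float64(0.07640000000000001), array([185.54836029, 205.0024121 ]))
```

Request:
arm_command:
  deltas: [0,0,0,0,0,0,15,0,0,0,0,0,0,15]

```text
clock: 8.2
position: [0.6107, -0.1455, 0.2632]
ee_rot: [2.895, 1.218, 0.001]
force: [0.3, 0.1, 0.9]
width: 0.241
gripper_force: 25.0
```

Request:
arm_command:
  deltas: [0,0,0,0.0127,-0.0166,0,15,0,0,0,0.0207,-0.0359,0,15,0,0,0,0.0234,-0.0566,0,15,0,0,0,0.0207,-0.0773,0,15,0,0,0,0.0127,-0.0966,0,15,0,0,0,0,-0.1131,0,15]

```text
clock: 8.8
position: [0.6111, -0.2574, 0.2632]
ee_rot: [-2.893, -1.22, -0.004]
force: [-1.1, 8.1, 3.8]
width: 0.244
gripper_force: 25.0
```

```bash
cat > t.py <<'E'
from h import *
s=sensors.observe();r=s["position"]-[.554,-.202,0];r[2]=0;R=np.linalg.norm(r);t=np.array([r[1],-r[0],0])/R
print(s["clock"],"ang",np.degrees(np.arctan2(r[1],r[0])).round(2),"R",R.round(4),"tan",(s["force"]@t).round(2),"rad",(s["force"]@r/R).round(2),s["force"].round(2),s["ft_torque"].round(2),s["position"].round(4),s["width"].round(3))
E
python3 t.py
```

```text
Traceback (most recent call last):
  File "t.py", line 3, in <module>
    print(s["clock"],"ang",np.degrees(np.arctan2(r[1],r[0])).round(2),"R",R.round(4),"tan",(s["force"]@t).round(2),"rad",(s["force"]@r/R).round(2),s["force"].round(2),s["ft_torque"].round(2),s["position"].round(4),s["width"].round(3))
                                                                                                                                                                                                                      ^^^^^^^^^^^^^^^^
AttributeError: 'float' object has no attribute 'round'
```

Request:
arm_command:
  deltas: [0,0,0,-0.0166,-0.0127,0,15,0,0,0,-0.0359,-0.0207,0,15,0,0,0,-0.0566,-0.0234,0,15,0,0,0,-0.0773,-0.0207,0,15,0,0,0,-0.0966,-0.0127,0,15,0,0,0,-0.1131,0,0,15]

```text
clock: 9.4
position: [0.498, -0.2591, 0.2635]
ee_rot: [2.894, 1.216, 0.005]
force: [8.5, 1.7, -0.7]
width: 0.245
gripper_force: 25.0
```

```bash
sed -i 's/,s\["width"\].round(3)//' t.py; python3 t.py
```

```text
9.4 ang -134.47 R 0.08 tan -4.85 rad -7.18 [ 8.49  1.72 -0.68] [ 0.56 -2.06  0.02] [ 0.498  -0.2591  0.2635]
```

Request:
arm_command:
  deltas: [0,0,0,-0.0127,0.0166,0,15,0,0,0,-0.0207,0.0359,0,15,0,0,0,-0.0234,0.0566,0,15,0,0,0,-0.0207,0.0773,0,15]

```text
clock: 9.8
position: [0.4758, -0.1825, 0.2633]
ee_rot: [2.895, 1.214, -0.001]
force: [3.3, -4.9, 1.4]
width: 0.243
gripper_force: 25.0
```

```bash
python3 t.py
```

```text
9.8 ang 166.03 R 0.0806 tan -3.96 rad -4.37 [ 3.29 -4.9   1.39] [-1.32 -0.99 -0.01] [ 0.4758 -0.1825  0.2633]
```

Request:
arm_command:
  deltas: [0,0,0,0.008,0.0193,0,15,0,0,0,0.0207,0.0359,0,15,0,0,0,0.0373,0.0486,0,15,0,0,0,0.0468,0.053,0,15,0,0,0,0.0566,0.0566,0,15]

```text
clock: 10.3
position: [0.5328, -0.1239, 0.2631]
ee_rot: [-2.894, -1.219, 0.002]
force: [-5.3, 1.1, 7.2]
width: 0.241
gripper_force: 25.0
```

```bash
python3 t.py; python3 -c "
from h import *
shot('scene','s3')"
```

```text
10.3 ang 105.16 R 0.0809 tan -4.84 rad 2.43 [-5.3   1.08  7.24] [ 0.12  1.   -0.06] [ 0.5328 -0.1239  0.2631]
```

Request:
arm_command:
  deltas: [0,0,0,0.0068,0.0014,0,15,0,0,0,0.0137,0.0023,0,15,0,0,0,0.0207,0.0027,0,15]

```text
clock: 10.65
position: [0.5535, -0.1212, 0.2631]
ee_rot: [-2.894, -1.219, 0.001]
force: [-4.6, 3.0, 6.8]
width: 0.241
gripper_force: 25.0
```

```bash
python3 t.py; python3 -c "
from h import *
shot('scene','s4')"
```

```text
10.65 ang 90.35 R 0.0808 tan -4.61 rad 3.06 [-4.62  3.03  6.75] [ 0.53  0.93 -0.05] [ 0.5535 -0.1212  0.2631]
```

Request:
arm_command:
  deltas: [0,0,0,0.007,-0.0003,0,15,0,0,0,0.0139,-0.0012,0,15,0,0,0,0.0207,-0.0027,0,15]

```text
clock: 11.0
position: [0.5744, -0.1238, 0.2631]
ee_rot: [-2.894, -1.219, 0.0]
force: [-3.3, 3.9, 4.9]
width: 0.245
gripper_force: 25.0
```

```bash
python3 t.py; python3 - <<'E'
from h import *
shot('scene','s5')
# vertical profiles along the near plate corner column, for each picture
for n in("scene0","s2","s3","s4","s5"):
    g=cv2.imread(f"pics/{n}.png",0).astype(float); print(n,g[172:206,180:186].mean(1).round().astype(int).tolist())
E
```

```text
11.0 ang 75.38 R 0.0808 tan -4.22 rad 2.9 [-3.35  3.87  4.9 ] [0.61 0.78 0.03] [ 0.5744 -0.1238  0.2631]
scene0 [76, 78, 91, 99, 88, 78, 108, 150, 167, 170, 169, 169, 169, 170, 160, 145, 133, 128, 135, 158, 185, 205, 212, 216, 217, 211, 198, 186, 182, 178, 168, 154, 146, 142]
s2 [68, 74, 91, 99, 88, 76, 85, 109, 142, 161, 170, 173, 174, 172, 164, 148, 137, 132, 138, 160, 189, 210, 218, 219, 220, 215, 202, 191, 188, 183, 173, 159, 149, 146]
s3 [149, 130, 102, 82, 76, 77, 80, 81, 92, 98, 85, 84, 119, 157, 171, 172, 172, 172, 174, 171, 162, 154, 170, 200, 217, 214, 201, 190, 186, 182, 172, 158, 148, 145]
s4 [152, 137, 111, 88, 76, 77, 78, 80, 89, 99, 92, 79, 104, 150, 171, 173, 172, 173, 173, 172, 165, 156, 171, 197, 215, 215, 202, 191, 186, 182, 172, 158, 148, 145]
s5 [134, 125, 108, 88, 74, 71, 74, 76, 85, 99, 97, 82, 94, 141, 167, 173, 174, 172, 173, 174, 169, 159, 167, 191, 213, 214, 202, 191, 187, 182, 172, 158, 149, 146]
```

```bash
cat > v.py <<'E'
import sys
from h import *
exec(open("t.py").read())
n=sys.argv[1]
if n not in("s3","s4","s5"): shot("scene",n)
for n in("s3","s4","s5",n):
    g=cv2.imread(f"pics/{n}.png",0).astype(float); p=np.interp(np.arange(172,206,.02),np.arange(172,206),g[172:206,180:186].mean(1))
    y=np.arange(172,206,.02); m=(y>182)&(y<189); print(n,"plate edge",y[m][np.argmax(p[m]>125)].round(2), "head edge",y[np.argmax(p<105)].round(2), "gap min",p[(y>190)&(y<196)].min().round(1))
E
python3 v.py s5
```

```text
11.05 ang 74.52 R 0.0808 tan -1.25 rad 3.22 [-0.35  3.43  5.91] [0.69 0.47 0.03] [ 0.5756 -0.1242  0.2631]
s3 plate edge 184.16 head edge 173.9 gap min 153.5
s4 plate edge 184.46 head edge 174.26 gap min 155.7
s5 plate edge 184.66 head edge 174.16 gap min 159.0
s5 plate edge 184.66 head edge 174.16 gap min 159.0
```

Request:
arm_command:
  deltas: [0,0,0,0.0067,-0.0021,0,15,0,0,0,0.0131,-0.0048,0,15,0,0,0,0.0193,-0.008,0,15]

```text
clock: 11.35
position: [0.5938, -0.1319, 0.2631]
ee_rot: [-2.894, -1.219, -0.0]
force: [-4.0, 4.4, 5.6]
width: 0.242
gripper_force: 25.0
```

```bash
python3 v.py s6
```

```text
11.35 ang 60.41 R 0.0807 tan -5.59 rad 1.84 [-3.95  4.36  5.61] [0.8  0.87 0.  ] [ 0.5938 -0.1319  0.2631]
s3 plate edge 184.16 head edge 173.9 gap min 153.5
s4 plate edge 184.46 head edge 174.26 gap min 155.7
s5 plate edge 184.66 head edge 174.16 gap min 159.0
s6 plate edge 185.52 head edge 174.36 gap min 160.0
```

Request:
arm_command:
  deltas: [0,0,0,0.0059,-0.0037,0,15,0,0,0,0.0114,-0.008,0,15,0,0,0,0.0166,-0.0127,0,15]

```text
clock: 11.7
position: [0.6103, -0.1445, 0.2631]
ee_rot: [-2.893, -1.219, 0.0]
force: [-4.4, 4.7, 4.7]
width: 0.241
gripper_force: 25.0
```

```bash
python3 v.py s7
```

```text
11.7 ang 45.63 R 0.0805 tan -6.41 rad 0.32 [-4.36  4.71  4.74] [ 0.77  0.9  -0.02] [ 0.6103 -0.1445  0.2631]
s3 plate edge 184.16 head edge 173.9 gap min 153.5
s4 plate edge 184.46 head edge 174.26 gap min 155.7
s5 plate edge 184.66 head edge 174.16 gap min 159.0
s7 plate edge 185.16 head edge 174.36 gap min 160.3
```

Request:
arm_command:
  deltas: [0,0,0,0.0047,-0.0052,0,15,0,0,0,0.009,-0.0107,0,15,0,0,0,0.0127,-0.0166,0,15]

```text
clock: 12.05
position: [0.623, -0.1609, 0.2631]
ee_rot: [-2.893, -1.219, -0.0]
force: [-3.5, 5.0, 5.3]
width: 0.244
gripper_force: 25.0
```

```bash
python3 v.py s8|sed -n '1p;5p'
```

```text
12.05 ang 30.78 R 0.0804 tan -6.09 rad -0.47 [-3.52  4.99  5.29] [0.97 0.93 0.01] [ 0.623  -0.1609  0.2631]
s8 plate edge 186.08 head edge 174.32 gap min 160.0
```

Request:
arm_command:
  deltas: [0,0,0,0.0032,-0.0062,0,15,0,0,0,0.0059,-0.0126,0,15,0,0,0,0.008,-0.0193,0,15]

```text
clock: 12.4
position: [0.6311, -0.1799, 0.2631]
ee_rot: [-2.893, -1.219, -0.001]
force: [-3.5, 5.6, 5.7]
width: 0.237
gripper_force: 25.0
```

```bash
python3 v.py s9|sed -n '1p;5p'; python3 - <<'E'
from h import *
G=[cv2.imread(f"pics/{n}.png",0) for n in("s3","s4","s5","s6","s7","s8","s9")]
p=np.float32([[x,y] for x,y in((165,181),(168,183),(185,189),(188,187),(178,186),(182,178),(178,177),(182,173),(186,176),(160,160),(195,171),(192,170),(185,166))]).reshape(-1,1,2)
up=[cv2.resize(g,None,fx=4,fy=4,interpolation=cv2.INTER_CUBIC) for g in G]
q=p*4;print(p[:,0].astype(int).tolist())
for a,b in zip(up,up[1:]):
    n,st,e=cv2.calcOpticalFlowPyrLK(a,b,q,None,winSize=(25,25),maxLevel=1);print(((n-q)[:,0,1]/4).round(2).tolist());q=n
for n,g in zip(range(3,10),G): print(n,g[172:200,185:189].mean(1).round().astype(int).tolist())
E
```

```text
12.4 ang 16.0 R 0.0802 tan -6.3 rad -1.8 [-3.47  5.56  5.66] [ 1.16  0.92 -0.02] [ 0.6311 -0.1799  0.2631]
s9 plate edge 185.96 head edge 174.88 gap min 160.2
[[165, 181], [168, 183], [185, 189], [188, 187], [178, 186], [182, 178], [178, 177], [182, 173], [186, 176], [160, 160], [195, 171], [192, 170], [185, 166]]
[0.2800000011920929, 0.4399999976158142, 0.17000000178813934, 0.25999999046325684, 0.3799999952316284, 0.23999999463558197, 0.1899999976158142, 0.07999999821186066, 0.30000001192092896, 0.20999999344348907, 0.7400000095367432, 1.0299999713897705, 0.12999999523162842]
[0.3199999928474426, 0.5199999809265137, 0.3199999928474426, 0.1599999964237213, 0.30000001192092896, 0.12999999523162842, 0.33000001311302185, 0.5299999713897705, -0.15000000596046448, 0.28999999165534973, 0.1599999964237213, 0.0, -0.6200000047683716]
[0.3799999952316284, 0.41999998688697815, 0.5899999737739563, 0.49000000953674316, 1.4700000286102295, 0.44999998807907104, -0.23000000417232513, 0.5799999833106995, 0.20000000298023224, 0.10999999940395355, 0.8700000047683716, 2.680000066757202, -2.7400000095367
[... 1013 characters left out ...]
, 188, 212, 219, 215, 197]
5 [165, 157, 152, 132, 96, 70, 65, 67, 72, 78, 74, 86, 124, 158, 171, 172, 172, 172, 170, 160, 144, 135, 147, 182, 211, 219, 217, 198]
6 [164, 156, 152, 138, 106, 76, 66, 68, 73, 78, 76, 73, 98, 144, 167, 172, 173, 173, 170, 164, 150, 138, 151, 181, 210, 218, 216, 197]
7 [123, 123, 120, 115, 97, 74, 65, 65, 70, 73, 74, 74, 94, 140, 165, 171, 172, 172, 171, 164, 150, 139, 150, 180, 210, 218, 217, 198]
8 [126, 123, 121, 118, 108, 85, 67, 64, 65, 70, 71, 72, 81, 94, 106, 121, 155, 171, 172, 165, 149, 140, 150, 180, 210, 220, 216, 198]
9 [146, 150, 147, 147, 132, 101, 72, 64, 67, 67, 72, 74, 89, 129, 159, 171, 174, 173, 171, 164, 151, 140, 150, 181, 210, 220, 217, 198]
```

The plate stopped moving in the pictures at crank angle 60–62°, and the torque stepped up at the same point, so that is first touch. A quarter turn more is about −30°.

Request:
arm_command:
  deltas: [0,0,0,0.0015,-0.0068,0,15,0,0,0,0.0024,-0.0137,0,15,0,0,0,0.0027,-0.0207,0,15,0,0,0,0.0024,-0.0277,0,15,0,0,0,0.0015,-0.0346,0,15,0,0,0,0,-0.0414,0,15]

```text
clock: 13.05
position: [0.6316, -0.2206, 0.2631]
ee_rot: [-2.892, -1.22, -0.003]
force: [-1.6, 7.5, 5.2]
width: 0.242
gripper_force: 25.0
```

```bash
python3 t.py
```

```text
13.05 ang -13.48 R 0.0798 tan -6.87 rad -3.3 [-1.61  7.45  5.24] [1.68 0.4  0.01] [ 0.6316 -0.2206  0.2631]
```

Request:
arm_command:
  deltas: [0,0,0,-0.0021,-0.0067,0,15,0,0,0,-0.0048,-0.0131,0,15,0,0,0,-0.008,-0.0193,0,15]

```text
clock: 13.35
position: [0.6241, -0.2397, 0.2632]
ee_rot: [-2.892, -1.22, -0.005]
force: [0.6, 5.9, 3.9]
width: 0.241
gripper_force: 25.0
```

```bash
python3 v.py s10|sed -n '1p;5p'; python3 t.py; python3 -c "
from h import *
g=cv2.imread('pics/s10.png',0);print(g[172:200,185:189].mean(1).round().astype(int).tolist())"
```

```text
13.35 ang -28.29 R 0.0796 tan -5.52 rad -2.28 [0.61 5.94 3.92] [ 1.76 -0.13 -0.09] [ 0.6241 -0.2397  0.2632]
s10 plate edge 185.38 head edge 176.62 gap min 159.7
13.4 ang -29.62 R 0.0796 tan -5.04 rad -2.96 [-0.08  5.84  4.6 ] [ 1.61  0.03 -0.07] [ 0.6232 -0.2413  0.2631]
[190, 184, 167, 158, 151, 132, 97, 72, 68, 72, 70, 70, 94, 136, 162, 172, 172, 172, 170, 164, 150, 139, 149, 179, 209, 219, 216, 197]
```

Request:
arm_command:
  deltas: [0,0,0,0,0,0,55,0,0,0,0,0,0,55,0,0,0,0,0,0,55,0,0,0,0,0,0.03,55,0,0,0,0,0,0.07,55,0,0,-0.09,0,0,0.07,55,0,0,-0.18,-0.02,0.01,0.07,55,0,0,-0.27,-0.04,0.02,0.07,55,0,0,-0.36,-0.0692,0.0393,0.07,55,0,0,-0.45,-0.0692,0.0393,0.07,55,0,0,-0.54,-0.0692,0.0393,0.07,55,0,0,-0.63,-0.0692,0.0393,0.07,55,0,0,-0.72,-0.0692,0.0393,0.07,55,0,0,-0.8,-0.0692,0.0393,0.07,55,0,0,-0.837,-0.0692,0.0393,0.07,55,0,0,-0.837,-0.0692,0.0393,0.07,55,0,0,-0.837,-0.0692,0.0393,0.07,55]

```text
clock: 15.1
position: [0.5539, -0.2029, 0.3326]
ee_rot: [3.037, -0.802, -0.0]
force: [-0.3, -0.3, 0.1]
width: 0.598
gripper_force: 0.0
```

```bash
python3 - <<'E'
from h import *
s=sensors.observe();print(s["position"],s["joints"].round(2),s["force"])
R=cv2.Rodrigues(s["ee_rot"])[0];print("tool x yaw",np.degrees(np.arctan2(R[1,0],R[0,0])),R[:,2])
c,im=shot("wrist","w4"); np.savez("w4.npz",**c)
print((proj(c,[[.554,-.202,.266],[.6235,-.2415,.284]])-[130,40])*3)
cv2.imwrite("pics/w4b.png",cv2.resize(im[40:240,130:380],(750,600),interpolation=cv2.INTER_CUBIC))
E
```

```text
[ 0.5539167  -0.20292592  0.33264406] [ 0.33  0.33 -0.09  1.52  0.03  1.3  -1.86] [-0.30037048 -0.29587751  0.136787  ]
tool x yaw -29.595485878275387 [-1.93941990e-04 -1.67503474e-04 -9.99999967e-01]
[[353.96922428 515.18552228]
 [354.08474557 199.92605629]]
```

View pics/w4b.png

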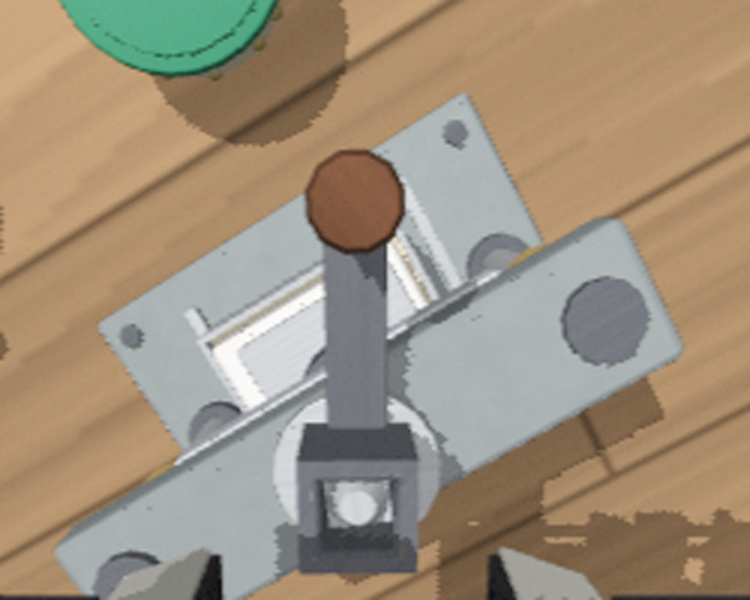

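The crank sits fully home on the collar. The hub at (357,512) and knob at (355,200) match their predicted positions, and the arm lines up with the tool.

Request:
arm_command:
  deltas: [0,0,0,0,0.001,-0.04,55,0,0,0,0,0.001,-0.065,55,0,0,0,0,0.001,-0.078,55,0,0,0,0,0.001,-0.078,55,0,0,0,0,0.001,-0.078,20,0,0,0,0,0.001,-0.078,20,0,0,0,0,0.001,-0.078,20,0,0,0,0,0.001,-0.078,20,0,0,0,0,0.001,-0.078,20]
  force: 30

```text
clock: 16.05
position: [0.5537, -0.2035, 0.256]
ee_rot: [3.034, -0.807, 0.002]
force: [-3.3, -3.7, 5.1]
width: 0.348
gripper_force: 30.0
```

Request:
arm_command:
  deltas: [0,0,0,0,0,0.006,20,0,0,0,0,0,0.014,20,0,0,0,0,0,0.022,20,0,0,0,0,0,0.03,20]

```text
clock: 16.45
position: [0.5537, -0.2018, 0.2849]
ee_rot: [-3.036, 0.806, 0.001]
force: [0.1, 0.2, -2.9]
width: 0.347
gripper_force: 30.0
```

Request:
arm_command:
  deltas: [0,0,0,0,0,0.03,20,0,0,0,0,0.0,0.04,20,0,0,0.06,0,0.04,0.04,20,0,0,0.14,0,0.08,0.04,20,0,0,0.22,-0.009,0.12,0.04,20,0,0,0.3,-0.009,0.17,0.04,20,0,0,0.38,-0.009,0.22,0.04,20,0,0,0.408,-0.009,0.27,0.02,20,0,0,0.408,-0.009,0.32,-0.02,20,0,0,0.408,-0.009,0.336,-0.06,20,0,0,0.408,-0.009,0.336,-0.11,20,0,0,0.408,-0.009,0.336,-0.16,20,0,0,0.408,-0.009,0.336,-0.18,20,0,0,0.408,-0.009,0.336,-0.18,20,0,0,0.408,-0.009,0.336,-0.18,20]

```text
clock: 17.95
position: [0.5452, 0.1345, 0.1054]
ee_rot: [-3.135, -0.192, 0.0]
force: [0.9, -0.1, -1.9]
width: 0.344
gripper_force: 30.0
```

Request:
arm_command:
  deltas: [0,0,0,0,0,-0.03,20,0,0,0,0,0,-0.055,20,0,0,0,0,0,-0.068,20,0,0,0,0,0,-0.071,20,0,0,0,0,0,-0.073,20,0,0,0,0,0,-0.073,20]

```text
clock: 18.55
position: [0.5459, 0.1345, 0.033]
ee_rot: [-3.135, -0.192, -0.003]
force: [0.3, -0.1, -3.4]
width: 0.351
gripper_force: 30.0
```

Request:
arm_command:
  deltas: [0,0,0,0,0,-0.001,20,0,0,0,0,0,-0.002,20,0,0,0,0,0,-0.003,20,0,0,0,0,0,-0.003,20]

```text
clock: 18.95
position: [0.5456, 0.1344, 0.0309]
ee_rot: [3.136, 0.192, 0.003]
force: [-6.8, -2.2, 19.2]
width: 0.348
gripper_force: 30.0
```

Request:
arm_command:
  deltas: [0,0,0,0,0,0.001,55,0,0,0,0,0,0.001,55,0,0,0,0,0,0.001,55,0,0,0,0,0,0.001,55,0,0,0,0,0,0.04,55,0,0,0,0,0,0.09,55,0,0,0,0,0,0.14,55,0,0,0,0,0,0.19,55,0,0,0,-0.05,0,0.23,55,0,0,0,-0.1,0,0.25,55,0,0,0,-0.1,0,0.25,55,0,0,0,-0.1,0,0.25,55]

```text
clock: 20.15
position: [0.4435, 0.1346, 0.2803]
ee_rot: [3.135, 0.194, 0.004]
force: [0.5, -0.3, 0.1]
width: 0.6
gripper_force: 0.0
```

```bash
python3 - <<'E'
from h import *
s=sensors.observe();print(s["position"],s["force"],s["width"])
b=shot("scene","s11")[1];a=shot("wrist","w5")[1]
o=np.zeros((600,800,3),np.uint8);o[:300,:400]=cv2.resize(a,(400,300));o[:,400:]=cv2.resize(b[110:300,130:350],(400,600))[:600]if 0 else 0
cr=cv2.resize(b[110:310,130:350],(400,364),interpolation=cv2.INTER_CUBIC);o[:364,400:]=cr
cv2.imwrite("pics/fin.png",o[:364])
for n in("s10","s11"): print(cv2.imread(f"pics/{n}.png",0)[172:200,185:189].mean(1).round().astype(int).tolist())
E
```

```text
[0.44349391 0.13457681 0.28032338] [ 0.51258548 -0.31407048  0.1146865 ] 0.5997283989813275
[190, 184, 167, 158, 151, 132, 97, 72, 68, 72, 70, 70, 94, 136, 162, 172, 172, 172, 170, 164, 150, 139, 149, 179, 209, 219, 216, 197]
[188, 181, 164, 153, 149, 132, 96, 72, 68, 70, 68, 69, 93, 133, 162, 166, 170, 169, 168, 160, 146, 137, 146, 176, 204, 216, 213, 193]
```

View pics/fin.png

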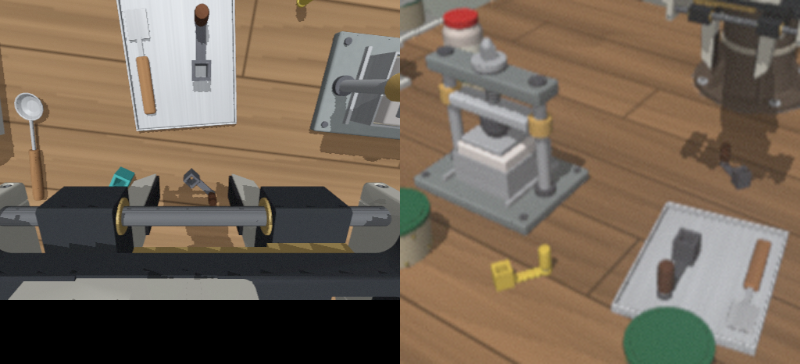

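The crank lies flat in the tray at (200,70) on the left-hand picture. The press plate rests on the board, and the mould, scraper and tubs are where they were.

```bash
python3 -c "
from cell import arm;print(arm.sign_off())"
```

```text
the job is handed in; nothing more can be done
None
```

The job is handed in: the press was wound about a quarter turn past first touch (about 48 N, estimated from crank angle and grip force), the crank lies flat back in the tray, and the last pictures show the mould, scraper and tubs undisturbed.

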